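Hang the pink ear defenders on the bamboo rail

ROBOT

A 6-joint arm with a two-finger parallel gripper is mounted at the origin on the work surface. World frame = base frame: x ahead of the robot, y to its left, z up, the work surface at z = 0. Lengths are in m, angles in rad, forces in N, time in s.
With the tool pointing down it reaches from about 0.3 to 0.825 m from the base axis. Payload 5.4 kg.
Tool frame: the origin (TCP) lies at the very end of the fingers, on their centre line; the grasp point (between the pads) lies 19 mm behind it; z points along the fingers, y is the line along which they close (so a half turn about z gives the same grasp; the last joint's range is limited). The gripper opens to 92 mm and grips with 3 to 60 N. Pads are 20 mm wide; open, the fingers measure 128 mm over their backs; the gripper's body (75 mm by 189 mm) begins 69 mm behind the grasp point.
Start: joints at [1.067, 0.158, 1.597, -0, 1.386, -0.21], TCP at [0.167, 0.55, 0.215] pointing down, gripper open.
Joint ranges: [-2.91, 2.91], [-0.94, 2.29], [0.18, 2.7], [-1.29, 4.43], [0.17, 2.64], [-3, 3]. Speed limits (rad/s): [2.57, 2.57, 3.14, 3.14, 3.14, 3.14].

INTERFACE

Orientations are given as a rotation vector (axis times angle).
In Python, from workcell import bot gives the robot as it stands. Calls block until the motion is done:
- bot.goto(position, orientation): joint-space move of the TCP to a pose.
- bot.line_to(position, rot=None, max_speed=0.15): straight line of the TCP; rot=None keeps the orientation; max_speed is the mean speed in m/s.
- bot.set_joints(angles): joint-space move.
- bot.set_gripper(opening, newtons=None): opening from 0.0 (shut) to 1.0 (fully open); newtons is the grip in N (None keeps the last); returns when the fingers have stopped.
- bot.hold(seconds).
- bot.inverse_kinematics(position, orientation): joint angles nearest the present ones, or None.
- bot.read_camera(name): name is "scene" or "top" or "wrist"; returns a dict with "pixels" (420x560x3 uint8, blue, green, red), "fx", "fy", "cx", "cy" (pixels), "k1" (the pictures are not rectified: a ray, as slopes to the right and down, at radius r is drawn at 1 + k1 r^2 times it, then the intrinsics apply), "R" (3x3) and "t" (3): a world point X has camera coordinates R X + t. Camera axes: x right, y down, z forward; pixel columns grow to the right and rows downward; lengths in m; the calibration is good to about 2 mm. A picture is of the moment at which its call begins. There is no depth.
A pose or a line that the arm cannot do raises bot.MotionError and nothing moves.
- bot.job_done(): hands the job in; it is judged then, once.
Readings, each from a call of its own:
- bot.current_clock(): time.
- bot.current_joints(): joint angles.
- bot.current_joint_vel(): joint speeds.
- bot.current_effort(): joint torques, N m.
- bot.current_ee_pos(): TCP position.
- bot.current_tool_rot(): TCP orientation.
- bot.current_contact_force(): force on the tool from outside, world axes, zero at the start.
- bot.current_ft_torque(): the same for the moment, N m.
- bot.current_opening(): opening from 0.0 (shut) to 1.0 (fully open).
- bot.current_grip_force(): force on a finger pad.
Only numpy, scipy, OpenCV 4.12 (cv2) and the standard library are available. Lean on these libraries where they do the work, as an engineer would, in place of code of your own. Each camera call takes 0.05 s, during which the arm holds its last target. There are 200 camera calls.

TASK

Hang the pink ear defenders on the bamboo rail: headband square across the bar, one cup on each side, hanging freely by the crown cushion somewhere between the two posts. Set them down on the bar rather than dropping them, and leave the black pair standing where it is.

Things in the scene. Friction and masses are not known exactly. Their poses are not given: they have to be found in the camera images.
- pink_muffs: Rigid pink ear defenders, 0.14-0.24 kg, upright on two cups, headband arched above, open below. Origin: between the cups' undersides, on the ledge; z up, y from cup to cup. 156 mm along y, 60 along x, 147 high; gap between the cups 96 mm, cups 72 mm high. The dark pink crown cushion at the top is 26 mm along x (grip it from above across this width), 60 along y, 22 high. Front and back are alike.
- pink_crown (a point): Centre of the flat underside of the pink pair's crown cushion, 125 mm above the pair's origin, axes as the pair's. It comes to rest on top of the bar. The cushion's flat top is 22 mm above it.
- rail: Fixed bamboo rail: level round bar, 20 mm thick, 270 mm long, on two posts on a dark wooden base slab (270 x 70 x 14 mm). Origin: centre of the base's underside, on the ledge; z up, x along the bar, which runs right above the origin: its axis 140 mm, its top 150 mm up. The posts, 20 mm thick, stand 118 mm either side of the middle and do not rise above the bar.
- black_muffs: A second pair of ear defenders, black with a dark grey cushion, of the same shape, size and axes as the pink pair. It stands upright on the ledge and is to be left alone.
There are look-alikes about, which are no part of the job. Several things look just like the pink_muffs: the one meant starts nearest to the robot's base.

How it is judged:
At the end, for the whole second after the job is handed in: Pink pair at rest, cushion on the bar between the posts: middle of its underside within 15 mm of the bar top's height, 30 mm of its centre line, 108 mm of its middle; square within 20 degrees, upright within 23. Black pair upright, within 20 mm of its start (z of pink_crown in the frame of rail between 0.135 and 0.165 m and y of pink_crown in the frame of rail between -0.03 and 0.03 m and x of pink_crown in the frame of rail between -0.108 and 0.108 m and angle between the x axis of pink_muffs and the x axis of rail, either way round below 0.35 rad and angle between pink_muffs's own z axis and vertical below 0.4 rad and contact force between pink_muffs and rail above 0.5 N and linear speed of pink_muffs below 0.03 m/s and angular speed of pink_muffs below 0.3 rad/s and distance of black_muffs from where it was at the start of the episode below 0.02 m and angle between black_muffs's own z axis and vertical below 0.2 rad); the robot touches nothing.
It fails at once if the black pair is knocked or carried away (distance of black_muffs from where it was at the start of the episode above 0.03 m).
It fails at once if the pink pair is dropped (out of the fingers while its cushion is more than 30 mm above the bar's height) (height (world z) of pink_crown above 0.18 m and contact force between the fingers and pink_muffs below 0.05 N).
It also fails if it takes over 48 s, if anything falls off the work surface, if the arm or the gripper's body presses on something with over 40 N, if the wrist force passes 120 N, or if a joint passes its speed limit or range.

## Working session

There is one attempt and no reset: what is moved stays moved. The work goes in short steps, each a Python script; the robot and the scene stay as the last script left them, time stands still between calls to the robot, and variables do not carry over. Pictures are saved under pics/ and viewed, at most 10 in all, crops included, and the job is handed in when it is done.

```bash
mkdir -p pics
cat > h.py <<'E'
import numpy as np, cv2
from workcell import bot
def ray(c,u,v):
    K=np.array([[c['fx'],0,c['cx']],[0,c['fy'],c['cy']],[0,0,1.]])
    d=np.array([(u-c['cx'])/c['fx'],(v-c['cy'])/c['fy']]); x=d.copy()
    for _ in range(20): x=d/(1+c['k1']*(x@x))
    R=np.array(c['R']); t=np.array(c['t'])
    return -R.T@t, R.T@np.array([x[0],x[1],1.])
def onz(c,u,v,z):
    o,d=ray(c,u,v); return o+d*(z-o[2])/d[2]
def proj(c,X):
    p=np.array(c['R'])@np.array(X)+np.array(c['t']); x=p[:2]/p[2]; x=x*(1+c['k1']*(x@x))
    return np.array([c['fx']*x[0]+c['cx'],c['fy']*x[1]+c['cy']])
E
python3 - <<'E'
from h import *
import pickle
cs={}
for n in("scene","top"):
    c=bot.read_camera(n); cs[n]=c; cv2.imwrite(f"pics/{n}0.png",c['pixels']); print(n,c['fx'],c['k1'],ray(c,280,210))
pickle.dump(cs,open("c0.pkl","wb"))
E
```

```text
scene 413.3898970366489 -0.019489730402474762 (array([ 0.8326121 , -0.51231958,  0.88072708]), array([-0.33672518,  0.59728525, -0.72806316]))
top 507.7210516190015 -0.08141637707290476 (array([0.26911408, 0.1614724 , 1.66315751]), array([ 1.61178733e-01, -3.34149867e-04, -9.87055099e-01]))
```

View pics/scene0.png

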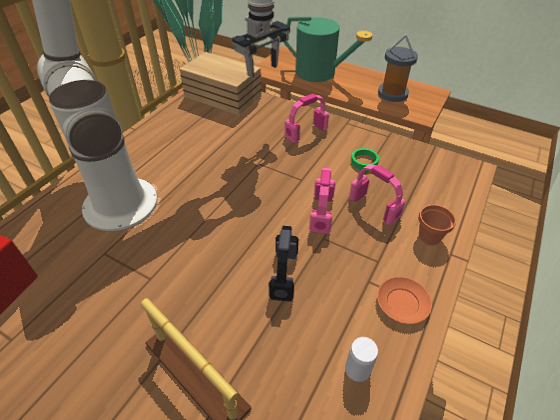

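View pics/top0.png

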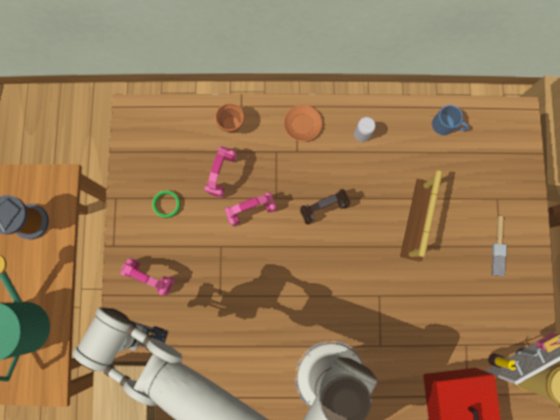

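The scene view shows three pink pairs, the black pair (283,263) and the rail (190,350). In the top view the rail's bar runs (438,172)–(422,255) and the black pair is at (325,207). The pink pairs are A (220,172), B (250,208) and C (147,277), with the robot base at (330,375). B looks nearest to the base, so I'll measure all three and crop B to confirm.

Run:
```python
from h import *
import pickle
cs=pickle.load(open("c0.pkl","rb")); c=cs['top']; im=c['pixels']; hsv=cv2.cvtColor(im,cv2.COLOR_BGR2HSV)
def blobs(m,amin):
    n,l,s,ce=cv2.connectedComponentsWithStats(m.astype(np.uint8),connectivity=8)
    return [(l==i) for i in range(1,n) if s[i,4]>amin]
def line(m,z):
    ys,xs=np.nonzero(m); P=np.array([onz(c,x,y,z)[:2] for x,y in zip(xs,ys)])
    (cx,cy),(w,h),a=cv2.minAreaRect(P.astype(np.float32)*1000)
    b=cv2.boxPoints(((cx,cy),(w,h),a)); e=b[1]-b[0]; f=b[2]-b[1]
    d=e if np.hypot(*e)>np.hypot(*f) else f
    return len(xs),(xs.mean().round(),ys.mean().round()),np.round([cx,cy,max(w,h),min(w,h)],1),"yaw",round(np.degrees(np.arctan2(d[1],d[0]))%180,1)
H,S,V=[hsv[...,i].astype(int) for i in range(3)]
pink=(H>155)&(H<177)&(S>110)&(V>70)
for b in blobs(pink,150):
    print("pink",line(b,.06), "V pct",np.percentile(V[b],[5,25,50,75,95]))
    for t in (150,165,180,195):
        k=[x for x in blobs(b&(V<t),30)]
        print("  dark<",t,[line(x,.147) for x in k])
X,Y=np.meshgrid(np.arange(560),np.arange(420))
bar=(X>400)&(X<450)&(Y>160)&(Y<265)&(H>18)&(H<32)&(S>120)&(V>130)
for b in blobs(bar,100): print("bar",line(b,.145))
blk=(X>295)&(X<355)&(Y>185)&(Y<228)&(V<60)
for b in blobs(blk,100): print("black",line(b,.06))
cv2.imwrite("pics/crop.png",cv2.resize(im[140:300,110:360],None,fx=3.1,fy=3.1,interpolation=cv2.INTER_CUBIC))
```

```text
pink (612, (np.float64(219.0), np.float64(170.0)), array([657.9, 353.4, 160.7,  65.8]), 'yaw', np.float32(162.9)) V pct [128.   163.75 195.5  209.25 234.  ]
  dark< 150 [(48, (np.float64(231.0), np.float64(157.0)), array([681.9, 313.2,  44.4,  25.5]), 'yaw', np.float32(129.2)), (43, (np.float64(220.0), np.float64(190.0)), array([578.2, 342.6,  40.6,  17.4]), 'yaw', np.float32(29.5))]
  dark< 165 [(76, (np.float64(229.0), np.float64(159.0)), array([670. , 329. ,  84.4,  28.4]), 'yaw', np.float32(131.8)), (67, (np.float64(219.0), np.float64(191.0)), array([577.6, 351.2,  43.6,  33.1]), 'yaw', np.float32(71.5))]
  dark< 180 [(112, (np.float64(227.0), np.float64(157.0)), array([669.9, 323.7,  83.9,  50.7]), 'yaw', np.float32(172.3)), (78, (np.float64(218.0), np.float64(191.0)), array([578.2, 353.1,  47.5,  33.1]), 'yaw', np.float32(71.5))]
  dark< 195 [(193, (np.float64(225.0), np.float64(158.0)), array([669.7, 333.7,  86.4,  60.2]), 'yaw', np.float32(158.5)), (94, (np.float64(218.0), np.float64(191.0)), array([579.8, 354.6,  51.5,  35.1]), 'yaw', np.float32(71.5))]
pink (590, (np.float6
[... 1434 characters left out ...]
2(46.7)), (148, (np.float64(165.0), np.float64(284.0)), array([293.1, 505.1,  52.5,  41.8]), 'yaw', np.float32(154.5))]
  dark< 180 [(110, (np.float64(137.0), np.float64(267.0)), array([335.3, 583.2,  79.7,  25.2]), 'yaw', np.float32(46.7)), (180, (np.float64(165.0), np.float64(284.0)), array([293.6, 501.4,  52. ,  44.7]), 'yaw', np.float32(136.5))]
  dark< 195 [(144, (np.float64(137.0), np.float64(268.0)), array([335.3, 586.5,  88.7,  31. ]), 'yaw', np.float32(48.2)), (203, (np.float64(164.0), np.float64(284.0)), array([292.8, 507.5,  55.1,  45.9]), 'yaw', np.float32(154.5))]
bar (760, (np.float64(429.0), np.float64(214.0)), array([ 509.5, -284.7,  282.8,   49.1]), 'yaw', np.float32(165.6))
```

View pics/crop.png

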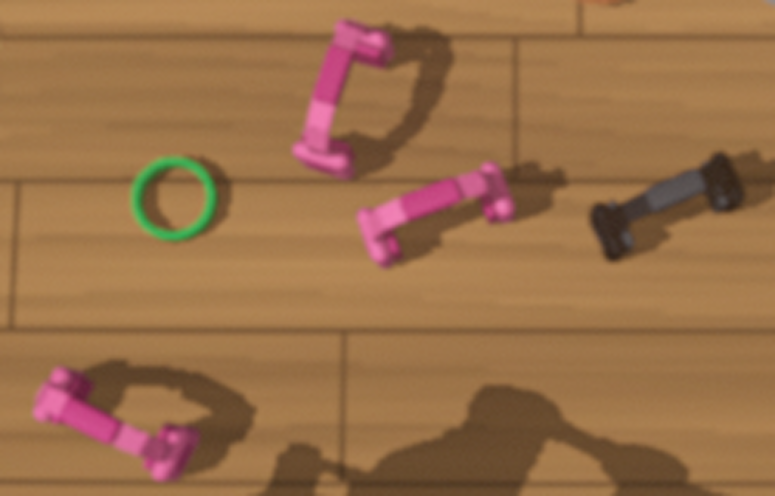

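B (250,208) is the one meant. It is 0.59 m from the base, against 0.66 m for C and 0.75 m for A, and its 156 x 64 mm footprint matches the description. The crop shows its dark cushion at about (249,204), clear of A and the black pair. Next I'll get the bar line, then move above B for a wrist view.

```bash
cat >> h.py <<'E'
from scipy.spatial.transform import Rotation as Ro
def down(closing_yaw):  # tool down, fingers closing along this yaw (rad)
    return (Ro.from_euler('z',closing_yaw+np.pi/2)*Ro.from_matrix(np.diag([1.,-1,-1]))).as_rotvec()
def rect(P):
    (cx,cy),(w,h),a=cv2.minAreaRect((P*1000).astype(np.float32)); b=cv2.boxPoints(((cx,cy),(w,h),a))
    e,f=b[1]-b[0],b[2]-b[1]; d=e if np.hypot(*e)>np.hypot(*f) else f
    return np.array([cx,cy]),max(w,h),min(w,h),np.arctan2(d[1],d[0])%np.pi
def cushion(c,z,near):
    hsv=cv2.cvtColor(c['pixels'],cv2.COLOR_BGR2HSV).astype(int); H,S,V=[hsv[...,i] for i in range(3)]
    m=((H>155)&(H<177)&(S>175)&(V>120)).astype(np.uint8); m=cv2.morphologyEx(m,cv2.MORPH_OPEN,np.ones((3,3),np.uint8))
    n,l,s,ce=cv2.connectedComponentsWithStats(m); out=[]
    for i in range(1,n):
        if s[i,4]<40: continue
        ys,xs=np.nonzero(l==i); P=np.array([onz(c,x,y,z)[:2] for x,y in zip(xs,ys)])
        if np.hypot(*(P.mean(0)-near))<.08: out.append((s[i,4],ce[i].round(1))+rect(P))
    return out
E
python3 - <<'E'
from h import *
import pickle
cs=pickle.load(open("c0.pkl","rb")); c=cs['top']; im=c['pixels']
for o in cushion(c,.147,[.53,.25]): print("cush top",o)
H,S,V=[x.astype(int) for x in cv2.split(cv2.cvtColor(im,cv2.COLOR_BGR2HSV))]
bar=np.zeros(H.shape,bool); bar[160:265,400:450]=((H>18)&(H<32)&(S>120)&(V>130))[160:265,400:450]
rows=[y for y in range(420) if bar[y].sum()>3]
E=np.array([onz(c,np.nonzero(bar[y])[0].max()+.5,y,.14)[:2] for y in rows]); print("rows",rows[0],rows[-1])
P=cv2.fitLine(E[6:-6].astype(np.float32),cv2.DIST_HUBER,0,.001,.001).ravel(); d=P[:2]; 
if d[0]<0:d=-d
nrm=np.array([-d[1],d[0]]); nrm*=np.sign(nrm[1])
p0=P[2:]+.010*nrm; s=(E-p0)@d; mid=p0+d*(s.min()+s.max())/2
print("mid",mid,"len",np.ptp(s),"yaw",np.degrees(np.arctan2(d[1],d[0])),"resid",np.std((E[6:-6]-P[2:])@nrm))
for k in(-.135,.135): print("scene px",proj(cs['scene'],[*(mid+k*d),.14]))
by=np.arctan2(d[1],d[0]); np.save("bar.npy",[*mid,by])
cy=np.radians(21)
for q in (cy,cy+np.pi):
    print([np.round(j,2) if j is not None else None for j in (bot.inverse_kinematics([.535,.256,.33],down(q)),bot.inverse_kinematics([*mid,.33],down(by+round((q-by)/np.pi)*np.pi)))])
bot.line_to([.167,.55,.30])
print(bot.current_tool_rot(), bot.current_clock())
q=cy
try: bot.goto([.535,.256,.32],down(q))
except bot.MotionError as e: print(e); bot.goto([.535,.256,.32],down(q+np.pi))
w=bot.read_camera("wrist"); cv2.imwrite("pics/w1.png",w['pixels']); pickle.dump(w,open("w1.pkl","wb"))
for o in cushion(w,.147,[.535,.256]): print("cush wrist",o)
print(bot.current_joints(),bot.current_clock())
E
```

```text
rows 171 256
mid [ 0.51171226 -0.30031816] len 0.27173318058819895 yaw -14.211023 resid 0.0009805249929017363
scene px [144.41869614 303.70823553]
scene px [233.72402749 400.13060673]
[array([ 0.24,  0.16,  1.37, -0.  ,  1.61, -0.12]), array([-0.73,  0.16,  1.37, -0.  ,  1.61, -0.49])]
[None, array([-0.73,  0.16,  1.37,  0.  ,  1.61,  2.66])]
[-4.59761501e-01 -3.10712284e+00  2.66053515e-03] 0.8167
cush wrist (np.int32(1204), array([278.5, 193.3]), array([536.94836426, 259.24343872]), 58.89579772949219, 38.0456428527832, np.float32(1.9386919))
[ 2.44515779e-01  1.58208814e-01  1.39154282e+00  2.92184631e-04
  1.59188977e+00 -1.23780982e-01] 2.5917
```

View pics/w1.png

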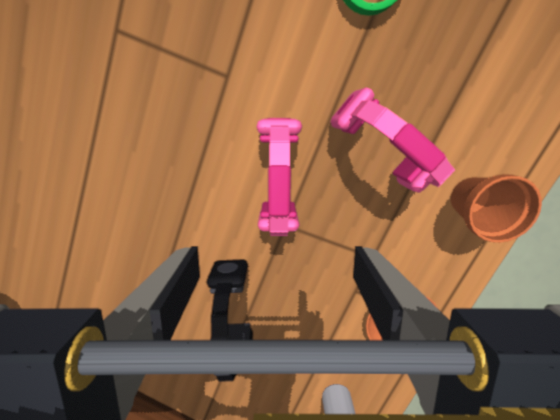

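The wrist view shows B's cushion at (279,190), aligned with the image vertical, with the fingers clear on both sides. The bar checks out: its length is 272 mm and the projected ends match the scene view. I'll refine the cushion from its rows, then grasp just above the underside so the fingertips clear the bar.

Run:
```python
from h import *
import pickle
w=pickle.load(open("w1.pkl","rb")); H,S,V=[x.astype(int) for x in cv2.split(cv2.cvtColor(w['pixels'],cv2.COLOR_BGR2HSV))]
m=(H>155)&(H<177)&(S>175)&(V>120)
n=m[:,255:305].sum(1); rows=[y for y in range(150,225) if 15<n[y]<30]; 
mid=[255+np.nonzero(m[y,255:305])[0].mean() for y in rows]
print(rows[0],rows[-1],np.median(mid),np.median(n[rows]))
a=onz(w,np.median(mid),rows[0],.147); b=onz(w,np.median(mid),rows[-1],.147)
p=(a+b)/2; print(a,b,"len",np.linalg.norm(a-b),"width",np.linalg.norm(onz(w,280+np.median(n[rows])/2,190,.147)-onz(w,280-np.median(n[rows])/2,190,.147)),p)
if not(.045<np.linalg.norm(a-b)<.075 and np.hypot(*(p[:2]-[.537,.258]))<.012): raise SystemExit("check")
rv=down(np.radians(21.1)); np.save("grasp.npy",p)
bot.set_gripper(0.75,20)
bot.line_to([p[0],p[1],.20],rv,.2)
bot.line_to([p[0],p[1],.130],rv,.08)
print("f",bot.current_contact_force())
bot.set_gripper(0.0,25)
print("open",bot.current_opening()*92,bot.current_grip_force(),bot.current_contact_force(),bot.current_ee_pos())
```

```text
166 203 279.0 21.0
[0.52779702 0.28727557 0.147     ] [0.54307362 0.24799783 0.147     ] len 0.04214398239205755 width 0.02359525985355929 [0.53543532 0.2676367  0.147     ]check
```

The lower rows merge with the headband. Taking the clear far edge plus half of the 60 mm length gives (0.5387, 0.2593), which agrees with the blob rectangle (0.537, 0.259), so I'll go with that.

Run:
```python
from h import *
p=[.538,.259]; rv=down(np.radians(21.1))
bot.set_gripper(0.75,20)
bot.line_to([*p,.20],rv,.2)
bot.line_to([*p,.130],rv,.08)
print("f",bot.current_contact_force())
bot.set_gripper(0.0,25)
print("open mm",bot.current_opening()*92,bot.current_grip_force(),bot.current_contact_force(),bot.current_ee_pos())
if bot.current_opening()*92<20: raise SystemExit("no grasp")
bot.line_to([*p,.16],rv,.06)
bot.line_to([*p,.34],rv,.2)
print("open mm",bot.current_opening()*92,bot.current_grip_force(),bot.current_contact_force(),bot.current_clock())
c=bot.read_camera("scene"); cv2.imwrite("pics/s2.png",c['pixels'])
```

```text
f [ 0.21441778  0.28156048 -0.06743653]
open mm 26.065427281834157 24.989211559295654 [0.4083846  0.11341882 0.3695895 ] [0.53796029 0.25899232 0.12999872]
open mm 26.100713988574558 24.98754769563675 [-0.24494066  0.18928595 -2.51846125] 7.3
```

View pics/s2.png

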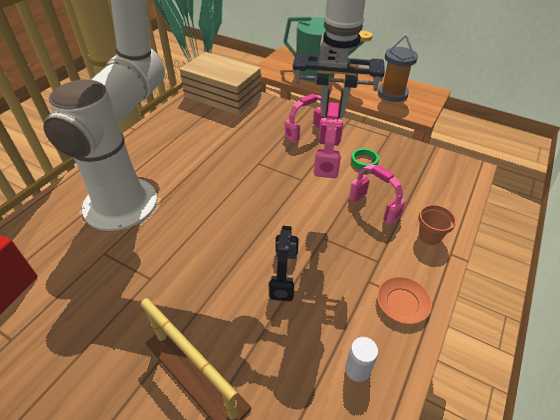

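The pair is held (26 mm opening, 2.5 N of weight) and hangs at about (330,140), while the black pair is untouched at (283,263). I'll carry it above the rail and look before lowering.

Run:
```python
from h import *
import pickle
x,y,by=np.load("bar.npy"); rv=down(by)
bot.goto([x,y,.36],rv)
bot.hold(.3)
print("open",bot.current_opening()*92,bot.current_ee_pos(),bot.current_clock())
d={n:bot.read_camera(n) for n in("wrist","top")}; pickle.dump(d,open("d3.pkl","wb"))
im=np.hstack([cv2.resize(d['wrist']['pixels'],(440,330)),cv2.resize(d['top']['pixels'][130:300,330:530],(360,306),interpolation=cv2.INTER_CUBIC).copy() if 0 else cv2.copyMakeBorder(cv2.resize(d['top']['pixels'][130:300,330:530],(360,306)),0,24,0,0,cv2.BORDER_CONSTANT)])
cv2.imwrite("pics/m3.png",im)
```

```text
open 26.13461900175165 [ 0.51195177 -0.29991134  0.3599971 ] 9.6667
```

View pics/m3.png

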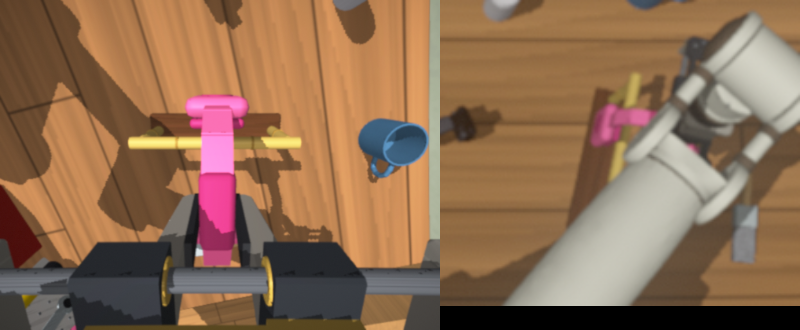

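The wrist view shows the bar at (128–300,142) in the montage, the pair square to it and the cushion at (217,210). I'll measure the bar line and the cushion's far edge from this same wrist picture.

Run:
```python
from h import *
import pickle
w=pickle.load(open("d3.pkl","rb"))['wrist']; H,S,V=[x.astype(int) for x in cv2.split(cv2.cvtColor(w['pixels'],cv2.COLOR_BGR2HSV))]
x,y,by=np.load("bar.npy"); u=np.array([np.cos(by),np.sin(by)]); v=np.array([-u[1],u[0]])
yl=(H>20)&(H<34)&(S>130)&(V>120); yl[:160]=0; yl[205:]=0; yl[:,:150]=0; yl[:,400:]=0
cols=[c for c in range(150,400) if yl[:,c].sum()>5]; print("cols",cols[0],cols[-1])
# far (upper) edge contaminated by posts: use the near (lower) edge, bar tangent ~ bar half width
for name,f in(("centre",lambda r:r.mean()),("low",lambda r:r.max()+.5)):
    E=np.array([onz(w,c,f(np.nonzero(yl[:,c])[0]),.14)[:2] for c in cols if c<230 or c>320])
    q=(E-[x,y]); print(name,"along",(q@u).min()*1e3,(q@u).max()*1e3,"across fit",np.polyfit(q@u,q@v,1)*[57.3,1000], "n",np.median(yl[:,cols].sum(0)))
pk=(H>155)&(H<177); ck=pk&(S>175)&(V>120)
for r in range(200,310,6): 
    k=np.nonzero(ck[r,230:330])[0]; print(r,len(k),(230+k.mean()) if len(k) else None, S[r,278],V[r,278])
for r in (218,222,226): print(r,((onz(w,278,r,.377)[:2]-[x,y])@v)*1e3)
print(R:=np.array(w['R']).round(2).tolist(),ray(w,280,210))
```

```text
cols 164 382
centre along -140.77075338029073 134.76448212233993 across fit [0.60723307 6.47376324] n 9.0
low along -141.35570458967265 135.34715277070757 across fit [ 0.31999851 -3.47321995] n 9.0
200 0 None 103 255
206 0 None 103 255
212 0 None 101 255
218 0 None 114 255
224 43 276.0 186 233
230 45 276.0 182 244
236 45 276.0 182 245
242 45 276.0 181 245
248 47 276.0 182 245
254 46 275.5 182 245
260 46 275.5 182 244
266 45 276.0 182 244
272 45 276.0 183 244
278 45 276.0 183 244
284 44 276.5 183 244
290 45 276.0 186 227
296 42 274.5 182 151
302 41 275.0 184 150
308 41 275.0 184 150
218 34.25406727587945
222 32.06637397373676
226 29.86147216219834
[[0.97, -0.24, 0.0], [-0.23, -0.93, 0.29], [-0.07, -0.28, -0.96]] (array([ 0.53313336, -0.21796322,  0.53135898]), array([-0.05778152, -0.28299923, -0.95747137]))
```

The mask is only 9 px thick where the bar should be about 16 px, so the shaded side was cut off. I'll check the column profile in the wrist and the row profile in the top view.

Run:
```python
from h import *
import pickle
w=pickle.load(open("d3.pkl","rb"))['wrist']; c=pickle.load(open("c0.pkl","rb"))['top']
for X in (172,225,330,372): print(X,[(r,*w['pixels'][r,X].tolist()) for r in range(168,194)])
for r in (205,225): print(r,[(X,*c['pixels'][r,X].tolist()) for X in range(418,440)])
```

```text
172 [(168, 49, 78, 112), (169, 50, 79, 113), (170, 50, 79, 113), (171, 51, 79, 114), (172, 52, 83, 117), (173, 60, 106, 139), (174, 77, 148, 184), (175, 94, 186, 223), (176, 105, 207, 238), (177, 114, 220, 246), (178, 121, 229, 250), (179, 132, 237, 253), (180, 143, 243, 254), (181, 143, 243, 254), (182, 137, 239, 253), (183, 130, 235, 252), (184, 124, 230, 251), (185, 119, 224, 248), (186, 109, 212, 241), (187, 98, 193, 228), (188, 85, 168, 204), (189, 72, 134, 166), (190, 58, 99, 130), (191, 54, 83, 117), (192, 52, 82, 116), (193, 52, 81, 116)]
225 [(168, 43, 71, 115), (169, 46, 73, 120), (170, 48, 77, 127), (171, 49, 82, 132), (172, 49, 85, 135), (173, 50, 98, 143), (174, 56, 123, 166), (175, 59, 137, 182), (176, 66, 151, 199), (177, 76, 170, 220), (178, 81, 178, 226), (179, 91, 189, 232), (180, 100, 197, 237), (181, 97, 194, 235), (182, 95, 193, 235), (183, 89, 188, 232), (184, 86, 186, 231), (185, 81, 177, 224), (186, 73, 161, 209), (187, 65, 148, 194), (188, 60, 134, 176), (189, 49, 112, 147), (190, 43, 86, 116), (191, 43, 71, 99), (192, 46, 69, 99), (193, 45, 70, 100)]
330 [(1
[... 1316 characters left out ...]
, 148), (429, 80, 152, 178), (430, 95, 174, 199), (431, 99, 182, 208), (432, 101, 183, 209), (433, 97, 176, 201), (434, 84, 157, 184), (435, 76, 135, 165), (436, 72, 119, 156), (437, 71, 114, 156), (438, 73, 117, 157), (439, 72, 117, 158)]
225 [(418, 43, 71, 107), (419, 46, 74, 113), (420, 47, 76, 115), (421, 46, 76, 117), (422, 46, 77, 117), (423, 50, 89, 125), (424, 65, 124, 152), (425, 83, 158, 183), (426, 95, 176, 201), (427, 102, 184, 209), (428, 102, 184, 209), (429, 95, 174, 199), (430, 83, 155, 181), (431, 75, 132, 165), (432, 75, 122, 163), (433, 76, 121, 164), (434, 77, 122, 165), (435, 76, 124, 165), (436, 75, 122, 163), (437, 69, 112, 151), (438, 58, 96, 130), (439, 48, 80, 112)]
```

Run:
```python
from h import *
import pickle
w=pickle.load(open("d3.pkl","rb"))['wrist']; c=pickle.load(open("c0.pkl","rb"))['top']
x,y,by=np.load("bar.npy"); u=np.array([np.cos(by),np.sin(by)]); v=np.array([-u[1],u[0]])
f=lambda c,a,b,z:(lambda q:np.round([q@u*1e3,q@v*1e3],1))(onz(c,a,b,z)[:2]-[x,y])
print("wrist",f(w,172,181.6,.14),f(w,372,181.6,.14)); print("top",f(c,431.5,205,.14),f(c,427.3,225,.14))
print("cushion far edge",f(w,276,221.3,.377),"near(front face top) row 293",f(w,276,293,.377))
```

```text
wrist [-130.6    4.6] [122.2   4.7]
top [22.8  1.6] [-41.1   1.6]
cushion far edge [ 0.7 32.4] near(front face top) row 293 [ 0.7 -9.8]
```

The bar centre is at +1.6 mm (top) and +4.6 mm (wrist) across, with the cushion at +2.4 mm, so I'll shift +2 mm against a cup clearance of about 13 mm. Then lower with force watching.

Run:
```python
from h import *
x,y,by=np.load("bar.npy"); v=np.array([-np.sin(by),np.cos(by)]); p=np.array([x,y])+.002*v; rv=down(by)
np.save("place.npy",p)
f0=bot.current_contact_force()
bot.line_to([*p,.22],rv,.1); print(np.round(bot.current_contact_force()-f0,2))
bot.line_to([*p,.160],rv,.05); print(np.round(bot.current_contact_force()-f0,2))
for z in np.arange(.159,.1515,-.001):
    bot.line_to([*p,z],rv,.02); bot.hold(.1); df=bot.current_contact_force()-f0
    print(round(z,4),np.round(df,2))
    if df[2]>1.5 or np.hypot(*df[:2])>6: break
print(bot.current_opening()*92,bot.current_clock())
d=bot.read_camera("scene"); cv2.imwrite("pics/s4.png",cv2.resize(d['pixels'][230:420,60:340],None,fx=2.5,fy=2.5))
```

```text
[-0.79 -0.36 -0.5 ]
[-0.3  -0.32 -1.41]
0.159 [-1.37  0.25 -1.85]
0.158 [-0.29  0.51 -1.05]
0.157 [-1.56  0.27 -1.4 ]
0.156 [-1.15  0.11 -0.72]
0.155 [-0.71 -0.31 -1.91]
0.154 [-2.81  2.85  6.51]
25.764213954819812 14.7667
```

View pics/s4.png

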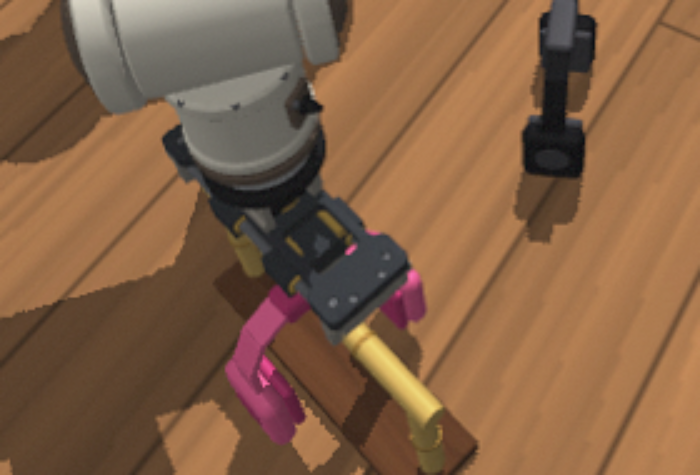

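Contact came at TCP z = 0.154, as predicted, with one cup on each side of the bar at (265,400) and (410,300) in the crop. I'll release gently, rise and check.

Run:
```python
from h import *
import pickle
p=np.load("place.npy")
bot.set_gripper(0.34,5); bot.hold(.4); print(bot.current_grip_force(),bot.current_contact_force())
bot.set_gripper(0.6); bot.hold(.3)
bot.line_to([*p,.20],None,.05); bot.line_to([*p,.36],None,.15); bot.hold(.5)
print(bot.current_contact_force(),bot.current_clock())
w=bot.read_camera("wrist"); s=bot.read_camera("scene"); pickle.dump((w,s),open("d5.pkl","wb"))
for o in cushion(w,.172,p): print(o, "bar yaw",np.load("bar.npy"))
cv2.imwrite("pics/m5.png",np.hstack([cv2.resize(w['pixels'],(400,300)),cv2.resize(s['pixels'][230:420,60:313],(400,300))]))
```

```text
0.0 [ 0.10619735  0.25395766 -0.05736811]
[-0.28554849 -0.34279485  0.44487668] 19.1167
(np.int32(994), array([275.6, 189.2]), array([ 510.46133423, -295.83834839]), 56.30118942260742, 32.26786804199219, np.float32(1.3226162)) bar yaw [ 0.51171226 -0.30031816 -0.24802916]
```

View pics/m5.png

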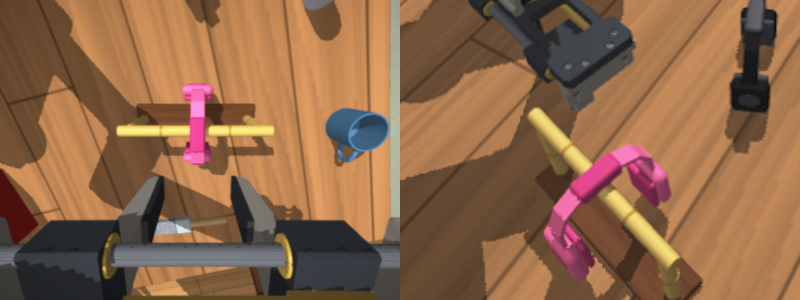

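The pair hangs square across the bar in the wrist view (197,125), with one cup on each side and the cushion at (0.510,-0.296), yaw 75.8°. That is square to the bar's -14.2°. The black pair is undisturbed, so I'm handing in.

```bash
python3 -c "
from h import *
print(bot.job_done(), bot.current_clock())"
```

```text
the job is handed in; nothing more can be done
the job is handed in; nothing more can be done
```

The pink ear defenders nearest the base now hang square across the bamboo rail with one cup on each side, the black pair was not touched, and the job was handed in at about 19 s (no verdict was returned).

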